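# Slide the instrument module into the free rails

### The job

Draw the orange-fronted instrument module out from under the little wooden bench shelf (its white rear connector is all you can get hold of there), set it down flat on the bench well clear of the shelf and let go, so that its black front handle can be taken. Then slide it, connector end first, onto the one free rail pair of the rack standing on the blue mat, fully home so the front panel meets the rack's front, and let go. Do not push the red meter, parts bin, spool or screwdriver about.

Things in the scene. Friction and masses are not known exactly. Their poses are not given: they have to be found in the camera images.
- module: loose module, 0.2 to 0.4 kg. Aluminium sheet 130 (x, -65 to 65) x 120 x 4; origin under the sheet's centre, x towards the connector end, z up. Heavy end is the front: transformer behind the panel. Rear 20 mm narrows to 96. Orange front panel 150 wide x 36 high x 4, rear face at x = -65, lower edge level with the sheet's underside. Starts flat on the bench (z = 0), front and handle under the riser
- module_handle (a point): middle of the module's black front handle, an upright fin 12 wide (y), 40 long (x, from -109 to -69 mm in the module frame) and 24 high (8 to 32 mm above the sheet's underside); the point is at x = -91, 20 mm above the underside. Axes as the module's
- module_connector (a point): middle of the module's white rear connector block, 20 long (x, 41 to 61 mm in the module frame), 26 wide (y), from 4 to 30 mm above the sheet's underside; the point is at x = 51, 20 mm above the underside. Axes as the module's
- rack_a: fixed grey card rack 140 deep x 142 wide x 164 high, clear cover, open front (x = -70 mm) and back; origin under its centre, x towards the back. Inner walls 126 apart. Three yellow rail pairs: open ledges 12 wide, 5 thick, front 20 mm sloping down 6 mm as a lead-in, tops at z = 30, 74, 118 mm. Two carry modules with flat white fronts (no handle); the MIDDLE pair (74 mm) is free. Either rack may be the one on the mat; the other stands away at the robot's left
- rack_b: fixed grey card rack 140 deep x 142 wide x 164 high, clear cover, open front (x = -70 mm) and back; origin under its centre, x towards the back. Inner walls 126 apart. Three yellow rail pairs: open ledges 12 wide, 5 thick, front 20 mm sloping down 6 mm as a lead-in, tops at z = 30, 74, 118 mm. Two carry modules with flat white fronts (no handle); the TOP pair (118 mm) is free. Either rack may be the one on the mat; the other stands away at the robot's left
- rack_a_free (a point): where the module's origin lies when it is fully home on the free pair of rack_a (panel against the front of the side walls): 5 mm in front of the rack's middle, at the height of the rails' tops. Axes as the rack's and as the module's then
- rack_b_free (a point): the same for rack_b
- mat_mid (a point): fixed point on the blue mat (460 x 460, under 1 mm thick); the rack on the mat has its origin within 120 mm of it, the other is more than 300 mm away
- riser: fixed wooden bench shelf 204 (x) x 150 (y) x 58 high, with a yellow hand meter on its rear half up to 91 high; origin under its centre. Open only at its +y side (robot's left), where the roof ends at y = 75 mm; opening 184 wide x 48 high. At the start the module's x axis points out of the opening, within 0.08 rad of the riser's y; nothing holds it
- meter: loose red hand meter lying flat, 170 x 80 x 36, origin under its centre
- parts_bin: loose blue divided parts bin 110 x 100 x 50, origin under its centre
- spool: loose steel-coloured solder spool standing on end, 64 across, 45 high, origin under its centre
- driver: loose screwdriver lying on the bench, about 200 long, red handle
There are look-alikes about, which are no part of the job. There is more than one size of the module; the job needs the largest.

How it is judged:
By the outcome, as a careful person would: the job done as asked, in the order asked, and still so for the second after the job is handed in, with the robot touching nothing.
It also fails if it takes over 69 s, if anything falls off the work surface, if the arm or the gripper's body presses on something with over 40 N, if the wrist force passes 120 N, or if a joint passes its speed limit or range.

### The arm

A 7-joint arm with a two-finger parallel gripper is mounted at the origin on the work surface. World frame = base frame: x ahead of the robot, y to its left, z up, the work surface at z = 0. Lengths are in m, angles in rad, forces in N, time in s.
With the tool pointing down it reaches from about 0.35 to 0.9 m from the base axis. Payload 8.1 kg.
Tool frame: the origin (TCP) lies midway between the tips of the shut fingers; the grasp point (between the pads) lies manip.hold_point_z behind it (manip.hold_point_z is the distance from the TCP to the grasp point, in m); z points along the fingers, y is the line along which they close (so a half turn about z gives the same grasp; the last joint's range is limited). The gripper opens to 85 mm and grips with 20 to 120 N. Pads are 22 mm wide; open, the fingers measure 114 mm over their backs; the gripper's body (76 mm by 85 mm) begins 54 mm behind the grasp point. The pads swing forward as they close: fully open they stand 13 mm farther back than shut.
Start: joints at [1.239, 0.434, 0.025, 1.573, -0.012, 1.134, -0.075], TCP at [0.142, -0.609, 0.231] pointing down, gripper open.
Joint ranges: [-2.62, 2.62], [-0.44, 2.09], [-1.27, 1.32], [0.08, 2.57], [-1.32, 4.46], [0.12, 2], [-2.74, 2.74]. Speed limits (rad/s): [2.22, 2.22, 3.01, 3.01, 3.14, 3.14, 3.14].

### API

Orientations are given as a unit quaternion [x, y, z, w].
In Python, from rig import manip gives the robot as it stands.
- The arm moves only by the tool servo_tool, never from a script. Its argument "moves" is one flat list of numbers, 7 for each row, row after row: the shift along the tool's x, y, z in cm, then the turn, a rotation vector about the tool's x, y, z in degrees, then the closure, from 0 (fully open) to 1 (shut). A call has 1 to 10 rows; each row is the pose to reach, as a shift and turn from the pose commanded when the call began, along the tool's axes at that moment; what a row does not reach only later rows make up. A row lasts 1/12 s, in which the tool goes at most 41.7 mm and 7.16 degrees, less where a joint would pass 70% of its speed; a pose out of reach is approached as far as the arm can. A call with a gripper value outside its range is refused whole. The fingers move at their own pace and stop on an object; "force" is the grip in N (left out, the last holds). Time passes only in rows, so rows that repeat a pose let the fingers close. It gives the time, the measured TCP pose, the force, the opening and the grip force at its end, in the units of the state.
- manip.observe(): the state, without advancing time (a new reading comes with each control period).
- manip.grab_frame(name): name is "scene" or "side" or "wrist"; returns the picture (384x512x3 uint8, red, green, blue); there is no depth.
- manip.camera_info(name): a dict with "intrinsics" (3x3 intrinsics, pixels), "world_from_camera" (4x4, takes a point from camera to world coordinates); the wrist camera has in their place "mount" (4x4, takes a point from camera to tool coordinates, whose origin is the TCP and whose axes are the flange's). Camera axes: x right, y up, looking along -z (the intrinsics and any distortion apply to the point x, -y, -z); pixel columns grow to the right and rows downward; lengths in m; the calibration is good to about 2 mm. A picture is of the moment at which its call begins: read the wrist's pose just before it. camera_info takes no time and is no camera call.
- manip.close_job(): hands the job in; it is judged then, once.
The state is a dict: "t": time; "joint_pos": joint angles; "joint_velocities": joint speeds; "joint_torque": joint torques, N m; "tool_pos": TCP position; "eef_rot": TCP orientation; "ft_force": force on the tool from outside, world axes, zero at the start; "wrist_torque": the same for the moment, N m; "opening": opening from 0.0 (shut) to 1.0 (fully open); "grip_force": force on a finger pad.
Only numpy, scipy, OpenCV 4.12 (cv2) and the standard library are available. Lean on these libraries where they do the work, as an engineer would, in place of code of your own. Each camera call takes 0.05 s, during which the arm holds its last target. There are 200 camera calls.

## Working session

There is one attempt and no reset: what is moved stays moved. The work goes in short steps, Python scripts to look and compute and a tool call to move; the robot and the scene stay as the last step left them, time stands still between calls to the robot, and variables do not carry over. Pictures are saved under pics/ and viewed, at most 10 in all, crops included, and the job is handed in when it is done.

Besides the shell and the picture viewer there is one more tool, called after "Call:" as name(argument=value, ...) on one line, values as JSON. servo_tool: Moves the arm, as the interface text tells. Its arguments: {"type":"object","properties":{"moves":{"type":"array"},"force":{"type":"number"}},"required":["moves"]}

```bash
ls; mkdir -p pics
python3 - <<'E'
from rig import manip
import cv2, numpy as np
print(manip.observe()); print(manip.hold_point_z)
for n in ["scene","side","wrist"]:
    im=manip.grab_frame(n); cv2.imwrite(f"pics/{n}0.png",im[...,::-1])
    np.set_printoptions(precision=4,suppress=True)
    print(n,manip.camera_info(n))
a=[cv2.imread(f"pics/{n}0.png") for n in ["scene","side"]]
E
```

```text
pics
{'t': 0.0, 'joint_pos': array([ 1.23939441,  0.43522341,  0.02496977,  1.57408241, -0.01158062,
        1.13399309, -0.07509112]), 'joint_velocities': array([ 0.00145328, -0.00075219, -0.00135559, -0.00112257, -0.0001051 ,
        0.00048123, -0.0014202 ]), 'joint_torque': array([-1.59748461e-04, -6.70458412e+01,  1.02554049e+00, -3.16212630e+01,
        1.57607597e-02,  1.24847138e-02, -7.28141003e-05]), 'tool_pos': array([ 0.1415854 , -0.60824294,  0.23053135]), 'eef_rot': array([ 9.93465875e-01,  1.14126886e-01, -1.67177294e-04, -7.62709853e-04]), 'ft_force': array([-0.94837534, -0.29382077, -0.15450105]), 'wrist_torque': array([0.0211037 , 0.04978527, 0.0373708 ]), 'grip_force': 0.0, 'opening': 1.0039358212204041}
0.0187
scene {'intrinsics': array([[413.2696,   0.    , 260.4499],
       [  0.    , 413.2696, 190.1963],
       [  0.    ,   0.    ,   1.    ]]), 'world_from_camera': array([[ 0.7865, -0.452 ,  0.4208,  1.2061],
       [ 0.6176,  0.5741, -0.5376, -0.8183],
       [ 0.0014,  0.6827,  0.7307,  1.2758],
       [ 0.    ,  0.    ,  0.    ,  1.    ]])}
side {'intrinsics': array([[369.078 ,   0.    , 253.3088],
       [  0.    , 369.078 , 191.4754],
       [  0.    ,   0.    ,   1.    ]]), 'world_from_camera': array([[-0.9408,  0.2262, -0.2525,  0.1745],
       [-0.3382, -0.5753,  0.7448,  1.0567],
       [ 0.0232,  0.7861,  0.6177,  0.9418],
       [ 0.    ,  0.    ,  0.    ,  1.    ]])}
wrist {'intrinsics': array([[292.0468,   0.    , 253.0165],
       [  0.    , 292.0468, 192.6853],
       [  0.    ,   0.    ,   1.    ]]), 'mount': array([[ 0.0001,  0.9621,  0.2727,  0.0682],
       [ 1.    ,  0.0002, -0.0012,  0.0002],
       [-0.0012,  0.2727, -0.9621, -0.1419],
       [ 0.    ,  0.    ,  0.    ,  1.    ]])}
```

View pics/scene0.png

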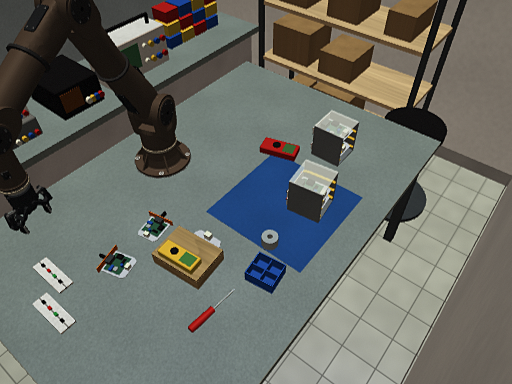

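View pics/side0.png

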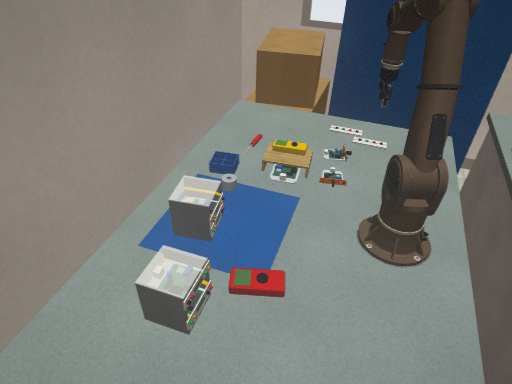

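The scene picture shows the riser with its meter at about (188,255) and the module's connector sticking out at (207,237). Small orange-fronted look-alikes lie in the open at (155,225) and (117,262). The rack on the mat is at (313,190) and the other at (335,137). In the side picture the connector is at (285,174), the mat rack at (198,208) and the far rack at (175,288). Next is one close crop montage.

```bash
cat > h.py <<'E'
from rig import manip
import cv2, numpy as np
from scipy.spatial.transform import Rotation as R
np.set_printoptions(precision=4,suppress=True)
def ray(name,px,st=None):
    c=manip.camera_info(name); K=c["intrinsics"]
    if name=="wrist":
        T=np.eye(4); T[:3,:3]=R.from_quat(st["eef_rot"]).as_matrix(); T[:3,3]=st["tool_pos"]; T=T@c["mount"]
    else: T=c["world_from_camera"]
    u=np.linalg.inv(K)@[px[0],px[1],1]; d=T[:3,:3]@[u[0],-u[1],-u[2]]
    return T[:3,3],d/np.linalg.norm(d)
def plane(name,px,z,st=None):
    o,d=ray(name,px,st); return o+d*(z-o[2])/d[2]
def tri(a,b):
    (o1,d1),(o2,d2)=a,b
    s=np.linalg.lstsq(np.c_[d1,-d2],o2-o1,rcond=None)[0]
    p,q=o1+d1*s[0],o2+d2*s[1]; return (p+q)/2,np.linalg.norm(p-q)
def proj(name,p,st=None):
    c=manip.camera_info(name); K=c["intrinsics"]
    if name=="wrist":
        T=np.eye(4); T[:3,:3]=R.from_quat(st["eef_rot"]).as_matrix(); T[:3,3]=st["tool_pos"]; T=T@c["mount"]
    else: T=c["world_from_camera"]
    q=np.linalg.inv(T)@np.r_[p,1]; q=K@[q[0],-q[1],-q[2]]; return q[:2]/q[2]
E
python3 - <<'E'
import cv2,numpy as np
s=cv2.imread("pics/scene0.png"); d=cv2.imread("pics/side0.png")
def c(i,x,y,w=100,h=75): return cv2.resize(i[y:y+h,x:x+w],(400,300),interpolation=cv2.INTER_CUBIC)
cv2.imwrite("pics/m1.png",np.vstack([np.hstack([c(s,140,205),c(s,275,145)]),np.hstack([c(d,235,125),c(d,155,170)])]))
E
```

```text
(no output)
```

View pics/m1.png

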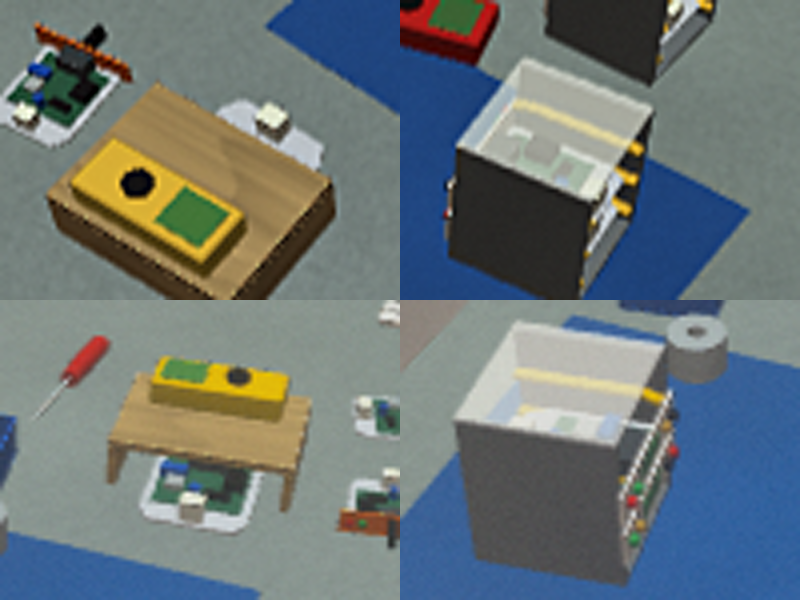

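The mat rack's top rail shows empty through the clear cover, and its two white fronts sit low, so it is rack_b with a goal height of 118 mm. The module under the riser looks clearly wider than the two loose ones. I'll measure it next.

Run:
```python
from h import *
S=lambda L:[(140+x/4,205+y/4) if x<400 else (275+(x-400)/4,145+y/4) for x,y in L]
D=lambda L:[(235+x/4,125+(y-300)/4) if x<400 else (155+(x-400)/4,170+(y-300)/4) for x,y in L]
def rep(t,s,d,z):
    for n,a,b in zip(t,s,d):
        p,e=tri(ray("scene",a),ray("side",b)); print(n,"tri",p,"err",round(e,4),"sc",plane("scene",a,z)[:2],"sd",plane("side",b,z)[:2])
rep(["FR","FL","BL","BR"],S([(458,148),(525,58),(652,108),(592,203)]),D([(668,345),(618,445),(457,420),(518,322)]),.164)
rep(["riser -x+y","+x+y","+x-y","-x-y"],S([(155,83),(335,183),(230,298),(48,195)]),D([(298,468),(108,438),(138,375),(312,400)]),.058)
rep(["conn"],S([(272,110)]),D([(192,497)]),.03)
rep(["tabL","tabR"],S([(320,166),(222,106)]),D([(145,520),(247,524)]),.004)
# module loose fronts sizes: orange ends scene
print("loose front", plane("scene",S([(36,28)])[0],.03),plane("scene",S([(131,78)])[0],.03))
print("spool",plane("side",(229,178),.045),plane("scene",(269,234),.045),"bin",plane("scene",(266,265),.05),"meter",plane("scene",(280,147),.036))
print("driver tip",plane("scene",(234,291),.005), "otherrack",plane("scene",(335,125),.164))
```

```text
FR tri [0.6201 0.1018 0.1602] err 0.0073 sc [0.6254 0.1002] sd [0.6149 0.1045]
FL tri [0.6018 0.243  0.1621] err 0.006 sc [0.6055 0.2425] sd [0.5981 0.2435]
BL tri [0.7381 0.2607 0.1613] err 0.0037 sc [0.7408 0.2591] sd [0.7344 0.2628]
BR tri [0.7581 0.1196 0.1611] err 0.0055 sc [0.7616 0.1186] sd [0.7534 0.1221]
riser -x+y tri [ 0.3727 -0.2539  0.0568] err 0.0068 sc [ 0.3774 -0.2538] sd [ 0.3699 -0.2554]
+x+y tri [ 0.58   -0.2345  0.0567] err 0.0067 sc [ 0.584  -0.2341] sd [ 0.5768 -0.2351]
+x-y tri [ 0.5893 -0.3754  0.0563] err 0.0038 sc [ 0.592  -0.3755] sd [ 0.5871 -0.3744]
-x-y tri [ 0.3886 -0.3993  0.0545] err 0.005 sc [ 0.3937 -0.3999] sd [ 0.386  -0.3962]
conn tri [ 0.4691 -0.1968  0.0326] err 0.0011 sc [ 0.4681 -0.1953] sd [ 0.4695 -0.2009]
tabL tri [ 0.5212 -0.1957 -0.0119] err 0.0061 sc [ 0.5327 -0.2025] sd [ 0.5131 -0.1772]
tabR tri [ 0.4101 -0.209   0.0042] err 0.003 sc [ 0.4116 -0.2086] sd [ 0.409  -0.2106]
loose front [ 0.2169 -0.2649  0.03  ] [ 0.3359 -0.2507  0.03  ]
spool [ 0.6646 -0.0724  0.045 ] [ 0.6595 -0.0681  0.045 ] bin [ 0.7348 -0.1841  0.05  ] meter [0.3958 0.3604 0.036 ]
driver tip [ 0.695  -0.3113  0.005 ] otherrack [0.5808 0.502  0.164 ]
```

```bash
cat >> h.py <<'E'
def delta(p,yaw,st=None):
    """shift (cm) and turn (deg) in the tool's axes to TCP p, tool down, tool x at yaw"""
    st=st or manip.observe(); R0=R.from_quat(st["eef_rot"])
    Rt=R.from_matrix([[np.cos(yaw),np.sin(yaw),0],[np.sin(yaw),-np.cos(yaw),0],[0,0,-1]])
    print("t",round(st["t"],2),"shift",R0.inv().apply(np.array(p)-st["tool_pos"])*100,"turn",np.degrees((R0.inv()*Rt).as_rotvec()))
E
python3 -c "
from h import *
delta([.469,-.197,.16],1.67)"
```

```text
t 0.15 shift [ 41.2148 -32.6337   7.1049] turn [ -0.0605  -0.0413 -82.5785]
```

Call:
servo_tool(moves=[3.2,-2.5,0.2,0,0,-6,0,6.4,-5,0.5,0,0,-12,0,9.6,-7.5,1,0,0,-18,0,12.8,-10,1.5,0,0,-24,0,16,-12.5,2,0,0,-30,0,19.2,-15,2.5,0,0,-36,0,22.4,-17.5,3,0,0,-42,0,25.6,-20,3.5,0,0,-48,0,28.8,-22.5,4,0,0,-54,0,32,-25,4.5,0,0,-60,0], force=60)

```text
t: 0.98
tool_pos: [0.3974, -0.291, 0.1862]
eef_rot: [0.802, 0.598, -0.0, 0.0]
ft_force: [0.6, -0.7, -0.6]
opening: 0.998
grip_force: 0.0
```

```bash
python3 -c "
from h import *
delta([.469,-.197,.16],1.67)"
```

```text
t 0.98 shift [11.0554  4.1691  2.6149] turn [  0.0061   0.0149 -22.2995]
```

Call:
servo_tool(moves=[3,1,0.7,0,0,-6,0,6,2.2,1.4,0,0,-12,0,9,3.4,2,0,0,-18,0,11,4.2,2.6,0,0,-22.3,0,11,4.2,2.6,0,0,-22.3,0,11,4.2,2.6,0,0,-22.3,0])

```text
t: 1.48
tool_pos: [0.4691, -0.1985, 0.1598]
eef_rot: [0.672, 0.74, 0.0, -0.001]
ft_force: [-0.1, -0.2, 0.4]
opening: 1.0
grip_force: 0.0
```

Run:
```python
from h import *
import pickle
st=manip.observe(); im=manip.grab_frame("wrist"); cv2.imwrite("pics/w1.png",im[...,::-1]); pickle.dump(st,open("w1.pkl","wb"))
print(st["tool_pos"],st["eef_rot"],proj("wrist",[.469,-.197,.03],st))
```

```text
[ 0.4691 -0.1985  0.1598] [ 0.6722  0.7404  0.     -0.0006] [254.0349 182.7538]
```

View pics/w1.png

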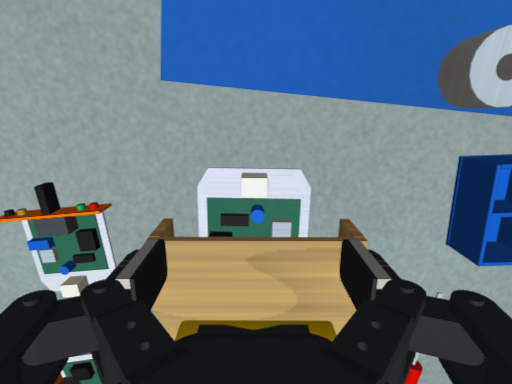

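The wrist picture shows the module's white sheet from x=198 to 310 px, the connector at (254,185) and the riser edge at row 238. The fingers straddle the connector. The small loose module is at (70,235), the spool at (500,70) and the bin at right.

Run:
```python
from h import *
import pickle
st=pickle.load(open("w1.pkl","rb")); im=cv2.imread("pics/w1.png")
for a in [(198,200),(310,200),(198,237),(308.5,237),(209,168.5),(300,168.5)]: print(a,plane("wrist",a,.004,st))
hsv=cv2.cvtColor(im,cv2.COLOR_BGR2HSV); roi=im[165:205,235:275]
print(roi[::3,20].tolist()); print(roi[26,::2].tolist())
# top face: bright
g=cv2.cvtColor(roi,cv2.COLOR_BGR2GRAY); 
for r in range(0,40,2): print(165+r,g[r,10:32:3])
print("roof edge",plane("wrist",(200,238),.058,st),plane("wrist",(330,238),.058,st))
```

```text
(198, 200) [ 0.412 -0.228  0.004]
(310, 200) [ 0.5309 -0.2164  0.004 ]
(198, 237) [ 0.4139 -0.2709  0.004 ]
(308.5, 237) [ 0.5356 -0.259   0.004 ]
(209, 168.5) [ 0.4217 -0.1928  0.004 ]
(300, 168.5) [ 0.5155 -0.1836  0.004 ]
[[159, 158, 143], [163, 153, 150], [240, 222, 214], [101, 113, 119], [99, 110, 116], [244, 244, 239], [243, 244, 239], [242, 244, 239], [242, 244, 239], [241, 244, 239], [240, 244, 239], [142, 144, 130], [88, 108, 49], [87, 81, 34]]
[[241, 224, 218], [241, 224, 217], [241, 224, 217], [229, 230, 228], [242, 244, 239], [242, 244, 239], [242, 244, 239], [242, 244, 239], [241, 244, 239], [241, 244, 239], [241, 244, 239], [241, 244, 239], [241, 244, 239], [241, 244, 239], [241, 244, 239], [241, 244, 239], [227, 223, 219], [241, 223, 216], [241, 223, 216], [241, 223, 216]]
165 [146 148 148 153 151 146 148 150]
167 [141 142 145 150 151 147 147 153]
169 [217 218 216 215 215 214 214 213]
171 [223 222 222 222 222 221 221 221]
173 [127 127 128 130 130 135 134 171]
175 [114 115 114 114 114 114 114 131]
177 [120 118 109 111 108 107 110 110]
179 [242 242 242 242 242 242 242 241]
181 [243 243 243 242 242 242 242 241]
183 [242 242 242 242 242 242 242 241]
185 [242 242 242 242 242 242 242 240]
187 [242 242 242 242 242 242 242 239]
189 [242 242 242 242 242 242 242 239]
191 [242 242 242 242 242 242 242 238]
193 [242 242 242 242 242 242 242 237]
195 [242 242 242 242 242 242 242 237]
197 [217 224 222 227 230 231 233 228]
199 [84 86 86 88 92 91 95 95]
201 [87 86 86 87 89 88 88 88]
203 [87 87 86 86 88 88 88 88]
roof edge [ 0.4245 -0.2463  0.058 ] [ 0.5419 -0.2348  0.058 ]
```

The sheet is 119.5 mm wide, so it is the largest module, and its yaw is about 1.668. Next is the descent target.

Run:
```python
from h import *
import pickle
st=pickle.load(open("w1.pkl","rb"))
c=plane("wrist",(254.6,187.8),.03,st); print(c)
delta([c[0],c[1],.008],1.668)
```

```text
[ 0.47   -0.2019  0.03  ]
t 1.53 shift [-0.2243  0.149  15.1998] turn [-0.0561 -0.0078 -0.2074]
```

Call:
servo_tool(moves=[-0.2,0.1,3,0,0,0,0,-0.2,0.1,6,0,0,0,0,-0.2,0.1,9,0,0,0,0,-0.2,0.1,11.5,0,0,0,0,-0.2,0.1,13.5,0,0,0,0,-0.2,0.1,14.5,0,0,0,0,-0.2,0.1,15.2,0,0,0,0,-0.2,0.1,15.2,0,0,0,0.4,-0.2,0.1,15.2,0,0,0,0.8,-0.2,0.1,15.2,0,0,0,1], force=60)

```text
t: 2.37
tool_pos: [0.4708, -0.2021, 0.0094]
eef_rot: [0.673, 0.739, 0.0, 0.001]
ft_force: [-0.4, 0.5, 0.2]
opening: 0.602
grip_force: 0.0
```

Call:
servo_tool(moves=[0,0,0,0,0,0,1,0,0,0,0,0,0,1,0,0,0,0,0,0,1,0,0,0,0,0,0,1,0,0,0,0,0,0,1,0,0,0,0,0,0,1])

```text
t: 2.87
tool_pos: [0.4706, -0.2019, 0.0095]
eef_rot: [0.673, 0.739, 0.0, 0.001]
ft_force: [-1.0, 0.4, 9.1]
opening: 0.294
grip_force: 59.5
```

Run:
```python
from h import *
import pickle
st=pickle.load(open("w1.pkl","rb"))
for a in [(162,81),(300,97),(440,110)]: print(plane("wrist",a,0,st)[:2])
for a in [(207,211),(300,271),(360,198)]: print("scene",plane("scene",a,0)[:2])
```

```text
[ 0.371  -0.1119]
[ 0.5063 -0.1136]
[ 0.6463 -0.1124]
scene [ 0.3729 -0.1034]
scene [ 0.8264 -0.103 ]
scene [0.8236 0.3412]
```

Call:
servo_tool(moves=[0.3,0,-0.2,0,0,0,1,1,0,-0.4,0,0,0,1,2.5,0,-0.4,0,0,0,1,4.5,0,-0.4,0,0,0,1,6.5,0,-0.4,0,0,0,1,8.5,0,-0.4,0,0,0,1,10.5,0,-0.4,0,0,0,1,12.5,0,-0.4,0,0,0,1,14.5,0,-0.4,0,0,0,1,16.5,0,-0.4,0,0,0,1], force=60)

```text
t: 3.7
tool_pos: [0.454, -0.0357, 0.0125]
eef_rot: [0.673, 0.74, 0.0, -0.0]
ft_force: [-0.6, -0.9, -2.7]
opening: 0.287
grip_force: 59.0
```

Call:
servo_tool(moves=[1.5,0,0,0,0,0,1,3,0,0,0,0,0,1,4,0,0,0,0,0,1,4.3,0,0,0,0,0,1,4.3,0,0.2,0,0,0,1,4.3,0,0.3,0,0,0,1,4.3,0,0.3,0,0,0,1])

```text
t: 4.28
tool_pos: [0.4506, 0.0051, 0.0094]
eef_rot: [0.673, 0.739, 0.0, 0.0]
ft_force: [-2.7, 4.2, 3.4]
opening: 0.289
grip_force: 59.7
```

Now release gently, rise, and move back over the handle.

Call:
servo_tool(moves=[0,0,0,0,0,0,0.6,0,0,0,0,0,0,0.4,0,0,0,0,0,0,0.2,0,0,0,0,0,0,0,0,0,-1,0,0,0,0,0,0,-3,0,0,0,0,0,0,-6,0,0,0,0,0,0,-10,0,0,0,0,-3,0,-14,0,0,0,0,-6,0,-15,0,0,0,0])

```text
t: 5.12
tool_pos: [0.4578, -0.0516, 0.1642]
eef_rot: [0.671, 0.742, 0.002, 0.002]
ft_force: [1.5, -0.3, -0.3]
opening: 1.001
grip_force: 0.0
```

Call:
servo_tool(moves=[-3,0,0,0,0,0,0,-6,0,0,0,0,0,0,-7,0,0,0,0,0,0,-8,0,0,0,0,0,0,-8,0,0,0,0,0,0,-8,0,0,0,0,0,0])

```text
t: 5.62
tool_pos: [0.4635, -0.133, 0.1594]
eef_rot: [0.673, 0.74, 0.0, -0.0]
ft_force: [0.6, 0.0, 0.5]
opening: 1.003
grip_force: 0.0
```

Run:
```python
from h import *
import pickle
st=manip.observe(); im=manip.grab_frame("wrist"); cv2.imwrite("pics/w2.png",im[...,::-1]); pickle.dump(st,open("w2.pkl","wb"))
print(st["t"],st["tool_pos"],st["eef_rot"],st["ft_force"])
hsv=cv2.cvtColor(im,cv2.COLOR_RGB2HSV)
m=((hsv[...,0]<15)&(hsv[...,1]>170)&(hsv[...,2]>90)).astype(np.uint8)
n,l,s,c=cv2.connectedComponentsWithStats(m)
print(s[s[:,4]>60])
```

```text
5.6167 [ 0.4635 -0.133   0.1594] [ 0.6729  0.7398  0.0001 -0.0003] [0.6247 0.0314 0.4664]
[[     0      0    512    384 195024]
 [   174    156    157      7    690]
 [     4    259    114     21    753]]
```

View pics/w2.png

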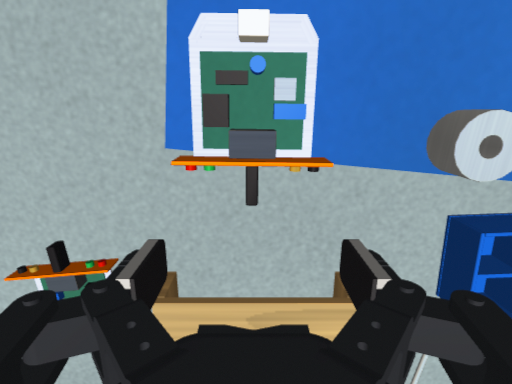

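The module lies flat in the open with its panel at row 160 (columns 172–333) and the handle at (252,167–205), well clear of the riser edge at row 298.

Run:
```python
from h import *
import pickle
st=pickle.load(open("w2.pkl","rb")); im=cv2.imread("pics/w2.png"); g=cv2.cvtColor(im,cv2.COLOR_BGR2GRAY)
print(g[165:212:2,252]); print(g[195,236:268])
e=plane("wrist",(251.8,205),.032,st); print("handle end",e)
a,b=plane("wrist",(172,157),.036,st),plane("wrist",(333,158.5),.036,st); print("panel rear top",a,b,np.linalg.norm(a-b))
for p in [(191,60),(317,60),(194,150),(312,150)]: print(plane("wrist",p,.004,st)[:2])
yaw=np.arctan2(b[1]-a[1],b[0]-a[0])+np.pi/2; print("yaw",yaw)
x=np.array([np.cos(yaw),np.sin(yaw)]); m=(a+b)[:2]/2
print("handle pt",e[:2]+.018*x, m-.026*x)
```

```text
[156  53  55  54  54  53  54  53  52  52  52  51  51  50  48  47  46  45
  45  44  84 168 167 166]
[164 163 164 166 168 169 169 168 167 128  48  45  51  50  49  49  47  45
  45  45  38  44 125 167 166 165 164 164 163 163 163 165]
handle end [ 0.4634 -0.1533  0.032 ]
panel rear top [ 0.3864 -0.113   0.036 ] [ 0.5329 -0.1005  0.036 ] 0.14704641885891337
[ 0.3939 -0.0255]
[ 0.5115 -0.0144]
[ 0.4001 -0.1095]
[ 0.5194 -0.0982]
yaw 1.656444313253072
handle pt [ 0.4618 -0.1354] [ 0.4619 -0.1327]
```

```bash
python3 -c "
from h import *
delta([.462,-.134,.006],1.657)"
```

```text
t 5.67 shift [-0.1554 -0.1645 15.3311] turn [-0.0149 -0.0456  0.5481]
```

Call:
servo_tool(moves=[-0.1,-0.1,3,0,0,0.5,0,-0.1,-0.15,6,0,0,0.5,0,-0.1,-0.15,9,0,0,0.5,0,-0.1,-0.15,11.5,0,0,0.5,0,-0.1,-0.15,13.5,0,0,0.5,0,-0.1,-0.15,14.8,0,0,0.5,0,-0.1,-0.15,15.4,0,0,0.5,0.2,-0.1,-0.15,15.4,0,0,0.5,0.6,-0.1,-0.15,15.4,0,0,0.5,0.9,-0.1,-0.15,15.4,0,0,0.5,1], force=100)

```text
t: 6.5
tool_pos: [0.463, -0.1346, 0.0062]
eef_rot: [0.676, 0.737, 0.0, 0.001]
ft_force: [1.3, -0.5, 0.6]
opening: 0.454
grip_force: 0.0
```

Call:
servo_tool(moves=[0,0,0,0,0,0,1,0,0,0,0,0,0,1,0,0,0,0,0,0,1,0,0,0,0,0,0,1,0,0,0,0,0,0,1,0,0,0,0,0,0,1], force=100)

```text
t: 7.0
tool_pos: [0.4628, -0.1352, 0.0063]
eef_rot: [0.676, 0.737, 0.0, 0.001]
ft_force: [-1.6, 0.2, 9.3]
opening: 0.12
grip_force: 97.8
```

Call:
servo_tool(moves=[0,0,-0.5,0,0,0,1,0,0,-1.5,0,0,0,1,0,0,-3,0,0,0,1,0,0,-5,0,0,0,1,0,0,-7.5,0,0,0,1,0,0,-10,0,0,0,1,0,0,-12.5,0,0,0,1,0,0,-14.5,0,0,0,1,0,0,-15.5,0,0,0,1,0,0,-16,0,0,0,1], force=110)

```text
t: 7.83
tool_pos: [0.4628, -0.1352, 0.1672]
eef_rot: [0.676, 0.737, 0.001, 0.001]
ft_force: [0.1, -0.7, -2.6]
opening: 0.114
grip_force: 107.6
```

```bash
python3 -c "
from h import *
s=manip.observe(); print(s['ft_force'],s['wrist_torque'],s['grip_force'],s['opening'])
u=np.array([np.cos(.128),np.sin(.128)]); c=np.array([.6795,.1813])
h=c-u*(.005+.091+.17); print(h)
delta([h[0],h[1],.165],.128)"
```

```text
[ 0.123  -0.7242 -2.6223] [-0.1039 -0.0061 -0.0331] 107.55954623222351 0.11363076523403774
[0.4157 0.1473]
t 7.83 shift [28.5525 -2.2852  0.1839] turn [ 0.1646 -0.0544 87.556 ]
```

Call:
servo_tool(moves=[0.5,0,0,0,0,3,1,1,0,0,0,0,8,1,2,0,0,0,0,14,1,3,0,0,0,0,20,1,4,0,0,0,0,26,1,5.5,0,0,0,0,32,1,7,0,0,0,0,38,1,9,0,0,0,0,44,1,11,-0.5,0,0,0,50,1,13,-1,0,0,0,56,1])

```text
t: 8.67
tool_pos: [0.4401, -0.0056, 0.1643]
eef_rot: [0.944, 0.33, -0.001, -0.0]
ft_force: [-0.4, 1.0, -2.2]
opening: 0.119
grip_force: 107.5
```

```bash
python3 -c "
from h import *
delta([.4157,.1473,.165],.128)"
```

```text
t 8.67 shift [  7.6262 -13.4708  -0.0602] turn [-0.0474  0.1109 31.2607]
```

Call:
servo_tool(moves=[0.8,-1.5,0,0,0,5,1,1.7,-3,0,0,0,10,1,2.8,-5,0,0,0,15,1,4,-7,0,0,0,20,1,5.1,-9,0,0,0,25,1,6.2,-11,0,0,0,29,1,7.1,-12.5,0,0,0,31.2,1,7.6,-13.4,0,0,0,31.2,1,7.6,-13.4,0,0,0,31.2,1,7.6,-13.4,0,0,0,31.2,1])

```text
t: 9.5
tool_pos: [0.4154, 0.1456, 0.1646]
eef_rot: [0.998, 0.068, -0.001, 0.0]
ft_force: [-0.1, -0.7, -2.7]
opening: 0.118
grip_force: 107.5
```

Run:
```python
from h import *
import pickle
st=manip.observe(); o={}
for n in ["wrist","scene","side"]:
    im=manip.grab_frame(n); cv2.imwrite(f"pics/{n}3.png",im[...,::-1]); o[n]=im
pickle.dump(st,open("w3.pkl","wb"))
print(st["t"],st["tool_pos"],R.from_quat(st["eef_rot"]).as_matrix())
b=cv2.resize(o["side"][150:250,150:300],(400,267),interpolation=cv2.INTER_CUBIC); a=cv2.resize(o["scene"][130:230,210:360],(400,267),interpolation=cv2.INTER_CUBIC)
w=cv2.resize(o["wrist"],(400,300))
cv2.imwrite("pics/m3.png",np.vstack([o["wrist"],np.hstack([a,b])[:214,:512]*0])[:384,:,::-1] if 0 else cv2.copyMakeBorder(np.hstack([a,b]),0,0,0,0,0)[...,::-1])
```

```text
9.5 [0.4154 0.1456 0.1646] [[ 0.9907  0.1357 -0.0016]
 [ 0.1357 -0.9907 -0.0008]
 [-0.0017  0.0005 -1.    ]]
```

View pics/wrist3.png

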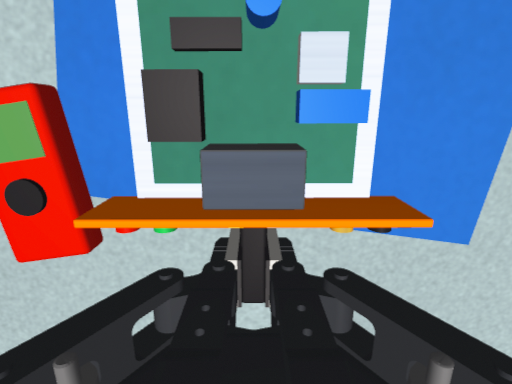

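View pics/m3.png

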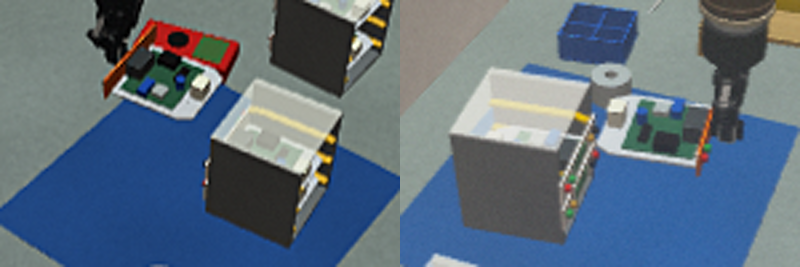

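The wrist picture shows the panel level and centred in the hand at (253,222), with the sheet edges symmetric. The montage shows the module level and lined up in front of the mat rack's empty top slot. I'll measure the hand-held droop, then compare the sheet edges with the rack edges in the same fixed views so that calibration bias cancels.

```bash
cat > edge.py <<'E'
from h import *
def edge(name,img,A,B,z,n=15):
    """image points of the strongest edge near the nominal 3-D segment A-B, cast onto height z"""
    g=cv2.GaussianBlur(cv2.cvtColor(img,cv2.COLOR_BGR2LAB),(0,0),0.8).astype(float)
    a,b=proj(name,A),proj(name,B); t=(b-a)/np.linalg.norm(b-a); nn=np.array([-t[1],t[0]]); s=np.arange(-4,4.01,.25)
    P=[]
    for f in np.linspace(.15,.85,n):
        q=(a+f*(b-a)+s[:,None]*nn).astype(np.float32)
        v=np.stack([cv2.remap(g[...,k],q[:,0][None],q[:,1][None],cv2.INTER_LINEAR)[0] for k in range(3)],1)
        d=np.linalg.norm(v[4:]-v[:-4],axis=1); P.append(q[np.argmax(d)+2])
    P=np.array(P); l=cv2.fitLine(P.astype(np.float32),cv2.DIST_HUBER,0,.01,.01).ravel()
    res=np.median(abs((P-l[2:])@[-l[1],l[0]]))
    e=[l[2:]+l[:2]*((x-l[2:])@l[:2]) for x in (P[0],P[-1])]
    return [plane(name,x,z)[:2] for x in e],res
def loc(p,c,yaw):
    d=np.array(p)-c; return np.array([[np.cos(yaw),np.sin(yaw)],[-np.sin(yaw),np.cos(yaw)]])@d
E
python3 - <<'E'
from edge import *
import pickle
st=pickle.load(open("w3.pkl","rb")); c=manip.camera_info("wrist"); K=c["intrinsics"];M=c["mount"]
for v,l,r,w in [(0,118,388,.12),(100,128.5,379,.12),(190,137.5,371,.12),(222,75,432,.15)]:
    d=K[0,0]*w/(r-l); p=[d*((l+r)/2-K[0,2])/K[0,0],-d*(v-K[1,2])/K[0,0],-d,1]; print(v,(M@p)[:3])
yaw=.128; ce=np.array([.6795,.1813])
def W(x,y,z,o,yw): return np.array([o[0]+x*np.cos(yw)-y*np.sin(yw),o[1]+x*np.sin(yw)+y*np.cos(yw),z])
ty=np.arctan2(.1357,.9907); org=st["tool_pos"][:2]+.091*np.array([np.cos(ty),np.sin(ty)]); zu=st["tool_pos"][2]-.0063
print("tool yaw",ty,"org",org)
for n in ["scene","side"]:
    im=cv2.imread(f"pics/{n}3.png")
    for t,a,b in [("front",(-70,-71),(-70,71)),("right",(-70,-71),(70,-71)),("left",(-70,71),(70,71)),("back",(70,-71),(70,71))]:
        e,r=edge(n,im,W(a[0]/1e3,a[1]/1e3,.164,ce,yaw),W(b[0]/1e3,b[1]/1e3,.164,ce,yaw),.164)
        print(n,"rack",t,[(1e3*loc(x,ce,yaw)).round(1) for x in e],"res",round(r,2))
    for t,a,b in [("right",(-60,-60),(44,-60)),("left",(-60,60),(44,60)),("rear",(65,-40),(65,40))]:
        z=zu+(0 if (n=="scene")==(t=="right") else .004)
        if t=="rear": z=zu+(0 if n=="scene" else .004)
        e,r=edge(n,im,W(a[0]/1e3,a[1]/1e3,z,org,ty),W(b[0]/1e3,b[1]/1e3,z,org,ty),z)
        print(n,"mod",t,[(1e3*loc(x,org,ty)).round(1) for x in e],"res",round(r,2))
E
```

```text
0 [0.1153 0.0005 0.0063]
100 [0.0728 0.0008 0.0048]
190 [0.0287 0.0011 0.0028]
222 [ 0.0229  0.0006 -0.0272]
tool yaw 0.1361267455544298 org [0.5056 0.1579]
scene rack front [array([-71. , -50.3]), array([-71.1,  49.1])] res 0.02
scene rack right [array([-48.4, -70.9]), array([ 49.7, -71.8])] res 0.14
scene rack left [array([-49. ,  73.9]), array([49.1, 73.7])] res 0.25
scene rack back [array([ 74.6, -51.5]), array([69.6, 48.8])] res 0.47
scene mod right [array([-48.6, -41.9]), array([ 28.2, -58.5])] res 0.69
scene mod left [array([-43.7,  62. ]), array([29.7, 50.8])] res 0.56
scene mod rear [array([ 62.4, -27.4]), array([64.3, 27.8])] res 0.11
side rack front [array([-68.9, -48.5]), array([-69.8,  51.1])] res 0.16
side rack right [array([-49.3, -71. ]), array([ 49.1, -72.4])] res 0.2
side rack left [array([-49.6,  72.1]), array([48.4, 72.1])] res 0.22
side rack back [array([ 71.1, -48.7]), array([71.9, 50.2])] res 0.11
side mod right [array([-44.8, -57.6]), array([ 28.6, -62.8])] res 0.7
side mod left [array([-41.9,  41.6]), array([29.8, 50.6])] res 0.68
side mod rear [array([ 69.9, -29.5]), array([64.9, 28.5])] res 0.27
```

Run:
```python
from h import *
yaw=.126; u=np.array([np.cos(yaw),np.sin(yaw)]); n=np.array([-u[1],u[0]]); c=np.array([.6794,.1820])
h=c-u*.256+n*.0007; print(h); delta([h[0],h[1],.1265],yaw)
```

```text
[0.4253 0.1505]
t 9.65 shift [ 1.0067 -0.4789  3.8392] turn [0.0397 0.0563 0.4125]
```

Call:
servo_tool(moves=[0.3,-0.1,0.8,0,0.5,0.1,1,0.6,-0.3,1.8,0,1,0.2,1,0.9,-0.5,2.8,0,1.6,0.4,1,1,-0.5,3.6,0,2.2,0.4,1,1,-0.5,3.8,0,2.3,0.4,1,1,-0.5,3.8,0,2.3,0.4,1,1,-0.5,3.8,0,2.3,0.4,1])

```text
t: 10.23
tool_pos: [0.4255, 0.1515, 0.1275]
eef_rot: [0.998, 0.063, 0.02, -0.001]
ft_force: [-0.3, -0.5, -2.2]
opening: 0.117
grip_force: 107.5
```

Run:
```python
from h import *
import pickle
st=manip.observe(); o={n:manip.grab_frame(n) for n in ["wrist","scene","side"]}
for n in o: cv2.imwrite(f"pics/{n}4.png",o[n][...,::-1])
pickle.dump(st,open("w4.pkl","wb")); print(st["t"],st["tool_pos"],st["ft_force"])
T=R.from_quat(st["eef_rot"]).as_matrix(); print(T)
c=manip.camera_info("wrist"); K=c["intrinsics"];M=c["mount"]
s=cv2.GaussianBlur(o["wrist"][...,0].astype(float),(0,0),1); Q=[]   # red channel: blue mat dark, sheet bright
for v in range(5,180,5):
    d=np.diff(s[v]); L=90+np.argmax(d[90:170])+.5; Rr=340+np.argmin(d[340:420])+.5
    z=K[0,0]*.12/(Rr-L); p=M@[z*((L+Rr)/2-K[0,2])/K[0,0],-z*(v-K[1,2])/K[0,0],-z,1]; Q.append(np.r_[v,L,Rr,p[:3]])
Q=np.array(Q); print(Q[::6])
w=T@Q[:,3:].T+st["tool_pos"][:,None]
print("tool-frame slopes y,z:",np.polyfit(Q[:,3],Q[:,4],1),np.polyfit(Q[:,3],Q[:,5],1))
x=np.polyfit(Q[:,3],w[2],1); print("world z of sheet top at tip x=.156, at front .026:",np.polyval(x,.156),np.polyval(x,.026))
a=cv2.resize(o["scene"][130:210,235:345],(400,291),interpolation=cv2.INTER_CUBIC); b=cv2.resize(o["side"][165:245,160:270],(400,291),interpolation=cv2.INTER_CUBIC)
cv2.imwrite("pics/m4.png",np.hstack([a,b])[...,::-1])
```

```text
10.2333 [0.4255 0.1515 0.1275] [-0.3176 -0.5007 -2.1962]
[[ 0.9912  0.1263  0.0394]
 [ 0.1262 -0.992   0.005 ]
 [ 0.0397  0.0001 -0.9992]]
[[  5.     115.5    390.5      0.1123   0.0005   0.003 ]
 [ 35.     118.5    387.5      0.1004   0.0005   0.0026]
 [ 65.     122.5    383.5      0.0881   0.0005   0.0032]
 [ 95.     125.5    380.5      0.075    0.0005   0.0028]
 [125.     128.5    377.5      0.0612   0.0005   0.0023]
 [155.     132.5    373.5      0.0466   0.0005   0.0031]]
tool-frame slopes y,z: [-0.001   0.0005] [0.0046 0.0024]
world z of sheet top at tip x=.156, at front .026: 0.13054525821958704 0.12597425434170867
```

View pics/m4.png

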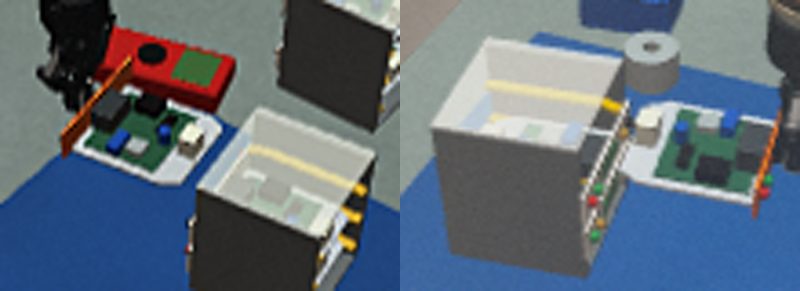

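The montage shows the module just in front of the rack's empty top slot. The wrist edge fit gives no droop in the hand (slope 0.005), so the 2.3° pitch has to come off.

Run:
```python
from h import *
yaw=.126; u=np.array([np.cos(yaw),np.sin(yaw)]); n=np.array([-u[1],u[0]]); c=np.array([.6794,.1820])
h=c-u*.256+n*.0005; delta([h[0],h[1],.1265],yaw)
```

```text
t 10.38 shift [-0.069   0.1513  0.127 ] turn [-0.0173 -2.3414  0.0596]
```

Call:
servo_tool(moves=[0,0.1,0.1,0,-1.2,0,1,-0.07,0.15,0.13,0,-2.2,0,1,-0.07,0.15,0.13,0,-2.2,0,1,-0.07,0.15,0.13,0,-2.2,0,1,-0.07,0.15,0.13,0,-2.2,0,1,-0.07,0.15,0.13,0,-2.2,0,1])

```text
t: 10.88
tool_pos: [0.4249, 0.1504, 0.1259]
eef_rot: [0.998, 0.064, 0.001, -0.0]
ft_force: [0.2, -0.4, -2.3]
opening: 0.119
grip_force: 107.5
```

Run:
```python
from h import *
yaw=.126; u=np.array([np.cos(yaw),np.sin(yaw)]); n=np.array([-u[1],u[0]]); c=np.array([.6794,.1820])
for k in (.256,.206,.096):
    h=c-u*k+n*.0005; delta([h[0],h[1],.1265],yaw)
s=manip.observe(); print(s["ft_force"],s["wrist_torque"])
```

```text
t 10.88 shift [ 0.0478  0.0163 -0.0581] turn [-0.0052 -0.0961  0.0901]
t 10.88 shift [ 5.0478  0.0242 -0.0497] turn [-0.0052 -0.0961  0.0901]
t 10.88 shift [16.0477  0.0415 -0.0313] turn [-0.0052 -0.0961  0.0901]
[ 0.2197 -0.3636 -2.2968] [-0.0163  0.0935  0.0009]
```

Lined up. Insert the nose about 6 cm and watch the force.

Call:
servo_tool(moves=[0.7,0,-0.05,0,0,0,1,1.4,0,-0.05,0,0,0,1,2.1,0,-0.05,0,0,0,1,2.8,0,-0.05,0,0,0,1,3.5,0,-0.05,0,0,0,1,4.2,0,-0.05,0,0,0,1,4.9,0,-0.05,0,0,0,1,5.5,0,-0.05,0,0,0,1,6,0,-0.05,0,0,0,1,6,0,-0.05,0,0,0,1])

```text
t: 11.72
tool_pos: [0.4856, 0.1582, 0.1266]
eef_rot: [0.998, 0.063, 0.001, -0.0]
ft_force: [-1.2, 0.2, -2.8]
opening: 0.12
grip_force: 107.5
```

Call:
servo_tool(moves=[0.5,0,0,0,0,0,1,1,0,0,0,0,0,1,1.5,0,0,0,0,0,1,2,0,0,0,0,0,1,2.5,0,0,0,0,0,1,3,0,0,0,0,0,1,3.5,0,0,0,0,0,1,4,0,0,0,0,0,1,4.5,0,0,0,0,0,1,4.5,0,0,0,0,0,1])

```text
t: 12.55
tool_pos: [0.5303, 0.1639, 0.1266]
eef_rot: [0.998, 0.064, 0.001, -0.0]
ft_force: [-0.0, 0.2, -2.9]
opening: 0.118
grip_force: 107.5
```

Run:
```python
from h import *
yaw=.126; u=np.array([np.cos(yaw),np.sin(yaw)]); n=np.array([-u[1],u[0]]); c=np.array([.6794,.1820])
h=c-u*.096+n*.0005; delta([h[0],h[1],.1265],yaw)
s=manip.observe(); print(s["ft_force"],s["wrist_torque"])
```

```text
t 12.55 shift [5.4231 0.0295 0.0284] turn [-0.0145 -0.143   0.0628]
[-0.0013  0.2081 -2.9232] [-0.0009  0.0978 -0.0221]
```

Smooth, with no contact force. Continue to near home.

Call:
servo_tool(moves=[0.6,0,0,0,0,0,1,1.2,0,0,0,0,0,1,1.8,0,0,0,0,0,1,2.4,0,0,0,0,0,1,3,0,0,0,0,0,1,3.6,0,0,0,0,0,1,4.2,0,0,0,0,0,1,4.6,0,0,0,0,0,1,4.9,0,0,0,0,0,1,4.9,0,0,0,0,0,1])

```text
t: 13.38
tool_pos: [0.5783, 0.1701, 0.1267]
eef_rot: [0.998, 0.064, 0.001, -0.0]
ft_force: [-0.2, -0.1, -2.4]
opening: 0.117
grip_force: 107.5
```

Call:
servo_tool(moves=[0.1,0,0.05,0,0,0,1,0.2,0,0.1,0,0,0,1,0.3,0,0.1,0,0,0,1,0.4,0,0.1,0,0,0,1,0.5,0,0.1,0,0,0,1,0.5,0,0.1,0,0,0,1])

```text
t: 13.88
tool_pos: [0.5829, 0.1706, 0.1258]
eef_rot: [0.998, 0.064, 0.001, -0.0]
ft_force: [-0.3, -0.2, -3.4]
opening: 0.117
grip_force: 107.5
```

Call:
servo_tool(moves=[0.05,0,0.05,0,0,0,1,0.1,0,0.05,0,0,0,1,0.15,0,0.05,0,0,0,1,0.2,0,0.05,0,0,0,1,0.2,0,0.05,0,0,0,1])

```text
t: 14.3
tool_pos: [0.5847, 0.1709, 0.1253]
eef_rot: [0.998, 0.064, 0.001, -0.0]
ft_force: [-0.2, -0.1, -3.3]
opening: 0.116
grip_force: 107.5
```

Call:
servo_tool(moves=[0.05,0,0.05,0,0,0,1,0.1,0,0.05,0,0,0,1,0.15,0,0.05,0,0,0,1,0.2,0,0.05,0,0,0,1,0.2,0,0.05,0,0,0,1])

```text
t: 14.72
tool_pos: [0.5851, 0.171, 0.1245]
eef_rot: [0.998, 0.064, -0.001, 0.0]
ft_force: [-7.6, -1.0, 1.6]
opening: 0.117
grip_force: 108.3
```

Call:
servo_tool(moves=[0.05,0,0,0,0,0,1,0.1,0,0,0,0,0,1,0.15,0,0,0,0,0,1,0.15,0,0,0,0,0,1])

```text
t: 15.05
tool_pos: [0.5851, 0.171, 0.1245]
eef_rot: [0.998, 0.064, -0.002, 0.0]
ft_force: [-13.2, -2.3, 7.7]
opening: 0.118
grip_force: 109.1
```

Run:
```python
from h import *
yaw=.126; u=np.array([np.cos(yaw),np.sin(yaw)]); n=np.array([-u[1],u[0]]); c=np.array([.6794,.1820])
h=c-u*.096+n*.0005; delta([h[0],h[1],.1245],yaw)
s=manip.observe(); print(s["ft_force"],s["wrist_torque"],s["tool_pos"])
```

```text
t 15.05 shift [-0.1079  0.0406  0.0046] turn [0.0434 0.2214 0.1073]
[-13.2204  -2.3038   7.7463] [-0.4989  2.6282 -0.2282] [0.5851 0.171  0.1245]
```

Hard stop about 1 mm from the predicted home, so the panel is on the rack front. Ease off and release.

Call:
servo_tool(moves=[-0.15,0,-0.05,0,0,0,1,-0.15,0,-0.05,0,0,0,0.8,-0.15,0,-0.05,0,0,0,0.5,-0.15,0,-0.05,0,0,0,0.2,-0.15,0,-0.05,0,0,0,0,-0.15,0,-0.05,0,0,0,0,-0.15,0,-0.05,0,0,0,0,-0.15,0,-0.05,0,0,0,0])

```text
t: 15.72
tool_pos: [0.5868, 0.1712, 0.1253]
eef_rot: [0.998, 0.064, 0.001, -0.0]
ft_force: [0.1, -0.6, -0.1]
opening: 0.992
grip_force: 0.0
```

Call:
servo_tool(moves=[0,0,-1,0,0,0,0,0,0,-2.5,0,0,0,0,0,0,-4.5,0,0,0,0,0,0,-7,0,0,0,0,0,0,-9,0,0,0,0,-2,0,-10,0,0,0,0,-4,0,-10,0,0,0,0,-6,0,-10,0,0,0,0,-6,0,-10,0,0,0,0,-6,0,-10,0,0,0,0])

```text
t: 16.55
tool_pos: [0.5266, 0.1635, 0.2263]
eef_rot: [0.998, 0.064, 0.001, -0.0]
ft_force: [0.5, -0.1, 1.2]
opening: 1.003
grip_force: 0.0
```

Run:
```python
from h import *
st=manip.observe(); o={n:manip.grab_frame(n) for n in ["wrist","scene","side"]}
for n in o: cv2.imwrite(f"pics/{n}5.png",o[n][...,::-1])
print(st["t"],st["tool_pos"],st["ft_force"])
a=cv2.resize(o["scene"][125:235,200:350],(400,293),interpolation=cv2.INTER_CUBIC); b=cv2.resize(o["side"][150:260,140:290],(400,293),interpolation=cv2.INTER_CUBIC)
w=cv2.resize(o["wrist"],(400,300))
cv2.imwrite("pics/m5.png",np.vstack([np.hstack([a,b]),np.hstack([w,cv2.resize(o["scene"],(400,300))])])[...,::-1])
```

```text
16.55 [0.5266 0.1635 0.2263] [ 0.4955 -0.058   1.2421]
```

View pics/m5.png

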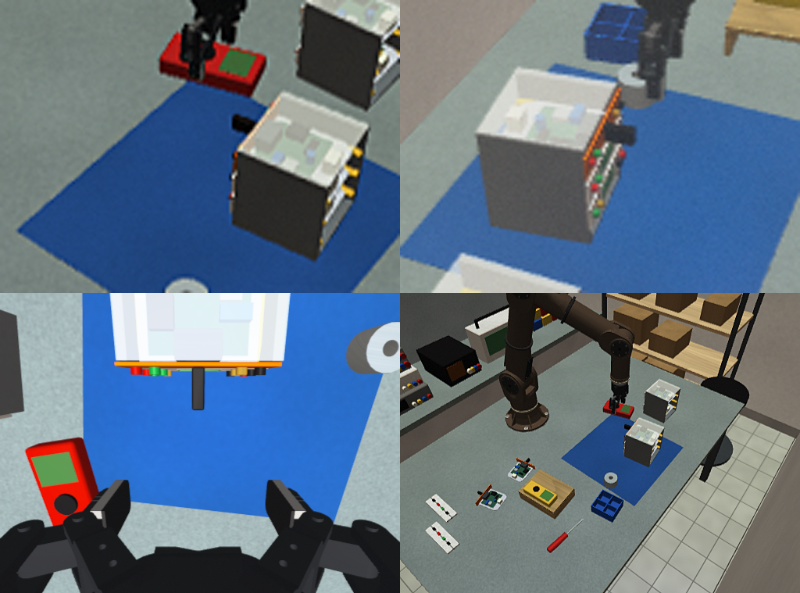

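The final montage shows the orange panel flush and square on the mat rack's top slot, with its handle at wrist view (198,388). The gripper is clear, and the red meter, spool, bin and screwdriver look undisturbed.

```bash
python3 -c "
from rig import manip
print(manip.close_job())"
```

```text
the job is handed in; nothing more can be done
None
```

I drew the largest module out from under the shelf, set it down in the open, regripped it by its handle and slid it into the free top rail pair of rack_b on the mat until the panel hit a hard stop. I then let go and handed the job in at about 17 s.

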